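Park the wash bottle with its spout over the drip trough

TASK

Put the wash bottle (the one with the bent spout) into the round saucer of the grey drip stand, standing upright on the saucer's floor and turned so that its spout points straight out along the stand's drip trough. Let go of it there, and leave the plain screw-capped white bottle to its right standing where it is.

Things in the scene. Friction and masses are not known exactly. Their poses are not given: they have to be found in the camera images.
- wash_bottle: Loose white squeeze bottle with a thin bent spout on its cap, 0.26 to 0.43 kg, 202 mm tall. Body 72 mm in diameter up to 115 mm height; cap and neck act as a 40 mm cylinder from 116 to 178 mm. Origin at the underside, but the bottle's axis is at (0, -13 mm) in its frame. z up, own +y is the way the spout points. At the start upright, spout roughly to world +y, up to 46 degrees round to -x.
- bottle_cap (a point): Point on the wash bottle's axis inside the ribbed cap (147 to 169 mm height), 155 mm above its underside: a place to grip from above (40 mm wide, any yaw; fingers that close across the spout's direction leave the spout free between them). Frame parallel to the bottle's.
- spout_tip (a point): The open end of the wash bottle's spout, 61 mm from the bottle's axis along own +y, about 176 mm above the underside.
- drip_stand: Plain grey plastic stand, fixed to the worktop: round saucer 98 mm across outside, 92 mm inside, floor 4 mm thick, rim 12 mm high; a straight drip trough 40 mm wide, 12 mm high grows out of one side to 88 mm from the saucer's centre. Origin: underside, saucer's centre. Own +y points from the centre along the trough (roughly towards the robot), z up; the parked bottle's +y must point the same way.
- drip_point (a point): Middle of the trough, 65 mm from the saucer's centre along the stand's +y, 4 mm above the worktop; the spout's tip belongs above it.
- plain_bottle: Bystander: plain white bottle with a straight screw cap and no spout, 60 mm in diameter, 150 mm tall, loose, upright. Origin: centre of its underside. It stands to the right (-y) of the wash bottle, 10 cm or more away, next to the balance.
Mind the look-alikes: they are no part of the job. What is shaped like the wash_bottle but yellow is not meant.

How it is judged (in metres and radians):
At the end, for the whole second after the job is handed in: The wash bottle stands upright (within 3.4 degrees), at rest, on the saucer's floor inside the rim (underside less than 8 mm above the worktop), its spout within 15 degrees of the trough's direction and the spout's tip, seen from above, within 30 mm of the trough's middle (angle between the y axis of wash_bottle and the y axis of drip_stand, either way round below 0.26 rad and horizontal distance between spout_tip and drip_point below 0.03 m and z of wash_bottle in the frame of drip_stand below 0.008 m and angle between wash_bottle's own z axis and vertical below 0.06 rad and linear speed of wash_bottle below 0.02 m/s); the robot touches nothing.
It fails at once if the plain bottle is knocked over or shifted by more than 30 mm (distance of plain_bottle from where it was at the start of the episode above 0.03 m or angle between plain_bottle's own z axis and vertical above 0.4 rad).
It also fails if it takes over 35 s, if anything falls off the work surface, if the arm or the gripper's body presses on something with over 40 N, if the wrist force passes 120 N, or if a joint passes its speed limit or range.

ROBOT

A 6-joint arm with a two-finger parallel gripper is mounted at the origin on a cart in front of the work surface, level with it; the furniture and walls round the work are solid. World frame = base frame: x ahead of the robot, y to its left, z up, the work surface at z = 0. Lengths are in mm, angles in rad, forces in N, time in s.
With the tool pointing down it reaches from about 300 to 775 mm from the base axis. Payload 14.6 kg.
Tool frame: the origin (TCP) lies between the finger pads; the fingertips stand 22 mm ahead of it and the grasp point (between the pads) lies 3 mm ahead of it (manip.tcp_to_tips is the distance from the TCP to the fingertips, in mm); y points along the fingers, z is the direction in which the jaws open and shut, and the axes are right-handed (so a half turn about y gives the same grasp; the last joint's range is limited). The gripper opens to 94 mm and grips with 3 to 60 N. Pads are 16 mm wide; open, the fingers measure 119 mm over their backs; the gripper's body (75 mm by 177 mm) begins 78 mm behind the grasp point.
Start: joints at [-1.3, 0.3, 1.521, -0, 1.321, -0.067], TCP at [182.269, -518.91, 227.446] pointing down, gripper open.
Joint ranges: [-3.03, 3.03], [-0.79, 2.21], [0.23, 2.52], [-1.04, 4.18], [0, 3.07], [-2.55, 2.55]. Speed limits (rad/s): [2.22, 2.22, 2.57, 3.14, 3.14, 3.14].

INTERFACE

Orientations are given as [roll, pitch, yaw] about the fixed x, y, z axes, in that order (R = Rz(yaw) Ry(pitch) Rx(roll)).
In Python, from cell import manip gives the robot as it stands.
- The arm moves only by the shell command python3 -m jog 'ROWS' [OPENING] [FORCE]. ROWS is JSON, one flat list of numbers, 6 for each row, row after row: the shift along the tool's x, y, z in mm, then the turn, a rotation vector about the tool's x, y, z in degrees. A call has 1 to 10 rows; each row is the pose to reach, as a shift and turn from the pose commanded when the call began, along the tool's axes at that moment; what a row does not reach only later rows make up. A row lasts 1/12 s, in which the tool goes at most 41.7 mm and 7.16 degrees, less where a joint would pass 70% of its speed; a pose out of reach is approached as far as the arm can. A call with a gripper value outside its range is refused whole. OPENING is the finger opening in mm, from 0 to 94, set as the call begins (- or left out, the last holds). The fingers move at their own pace and stop on an object; FORCE is the grip in N (left out, the last holds). Time passes only in rows, so rows that repeat a pose let the fingers close. It gives the time, the measured TCP pose, the force and the opening at its end, in the units of the state.
- manip.read_state(): the state, without advancing time (a new reading comes with each control period).
- manip.camera(name): name is "scene" or "top" or "wrist"; returns a dict with "img" (400x640x3 uint8, red, green, blue), "intrinsics" (3x3 intrinsics, pixels), "k1" (the pictures are not rectified: a ray, as slopes to the right and down, at radius r is drawn at 1 + k1 r^2 times it, then the intrinsics apply), "origin" and "orientation" of the camera in the world. Camera axes: x right, y down, z forward; pixel columns grow to the right and rows downward; lengths in mm; the calibration is good to about 2 mm. A picture is of the moment at which its call begins. There is no depth.
- manip.sign_off(): hands the job in, once; it reports no verdict.
Trained networks look in a picture, given as the dict that the camera call returned (one of the last four; its "shot" number tells which), for a name from the list of things; names that differ only in an ending like _2 or _b are one class to them, and where a whole thing is asked for, a point or a joint stands for the part that bears it (a point fixed in the world has none). Each returns a list of dicts, best first, with "score" (0 to 1); they miss things now and then, are a little off and sometimes report something else, mostly with a low value. They report only what shows in the picture. A call takes as long as a camera call. They do not tell look-alikes from the thing itself.
- manip.masks_of(thing, picture): "pixels" (400x640 bool, what is visible of it) and "xy" ([column, row] in pixels, amid what is visible of it).
- manip.tip_of(thing, picture): "xy" ([column, row] in pixels: a listed point, or the origin of a listed thing).
The state is a dict: "clock": time; "joints": joint angles; "qd": joint speeds; "effort": joint torques, N m; "eef_pos": TCP position; "eef_rot": TCP orientation; "wrist_force": force on the tool from outside, world axes, zero at the start; "moment": the same for the moment, N m; "finger_gap": finger opening in mm.
Only numpy, scipy, OpenCV 4.12 (cv2) and the standard library are available. Lean on these libraries where they do the work, as an engineer would, in place of code of your own. Each camera call takes 0.05 s, during which the arm holds its last target.

## Working session

There is one attempt and no reset: what is moved stays moved. The work goes in short steps, Python scripts to look and compute and a shell command to move; the robot and the scene stay as the last step left them, time stands still between calls to the robot, and variables do not carry over. Pictures are saved under pics/ and viewed, and the job is handed in when it is done.

```bash
ls; mkdir -p pics; cat > h.py <<'E'
import numpy as np, cv2
from scipy.spatial.transform import Rotation as R
from cell import manip
def Rm(o):
    o=np.array(o,float)
    if o.shape==(3,3): return o
    return R.from_euler('xyz',o).as_matrix() if o.size==3 else R.from_quat(o).as_matrix()
def ray(p,xy):
    K=np.array(p['intrinsics']);k=p['k1']
    d=np.array([(xy[0]-K[0,2])/K[0,0],(xy[1]-K[1,2])/K[1,1]]);s=d.copy()
    for _ in range(30): s=d/(1+k*(s@s))
    v=Rm(p['orientation'])@np.array([s[0],s[1],1.]);return np.array(p['origin'],float),v/np.linalg.norm(v)
def proj(p,X):
    K=np.array(p['intrinsics']);c=Rm(p['orientation']).T@(np.array(X,float)-np.array(p['origin']))
    s=c[:2]/c[2];s=s*(1+p['k1']*(s@s));return np.array([K[0,0]*s[0]+K[0,2],K[1,1]*s[1]+K[1,2]])
def atz(p,xy,z):
    o,v=ray(p,xy);return o+v*(z-o[2])/v[2]
def tri(rs):
    A=0;b=0
    for o,v in rs:
        P=np.eye(3)-np.outer(v,v);A=A+P;b=b+P@o
    x=np.linalg.solve(A,b);return x,[round(float(np.linalg.norm((np.eye(3)-np.outer(v,v))@(x-o))),1) for o,v in rs]
def save(p,n): cv2.imwrite('pics/'+n+'.png',p['img'][:,:,::-1])
E
python3 - <<'E'
from h import *
s=manip.read_state();print(s)
for n in ['scene','top']:
    p=manip.camera(n);save(p,n+'0');print(n,p['origin'],p['orientation'],p['k1'])
    for t in ['wash_bottle','drip_stand','plain_bottle']:
        print(t,[(round(d['score'],2),d['xy'],int(d['pixels'].sum())) for d in manip.masks_of(t,p)])
    for t in ['wash_bottle','bottle_cap','spout_tip','drip_stand','drip_point','plain_bottle']:
        print(t,[(round(d['score'],2),d['xy']) for d in manip.tip_of(t,p)])
E
```

```text
pics
{'clock': 0.0, 'joints': array([-1.29958409e+00,  3.00457091e-01,  1.52157909e+00, -2.30816402e-05,
        1.32072232e+00, -6.65919084e-02]), 'qd': array([ 1.68834693e-03, -7.31968701e-04, -2.93801884e-04, -1.47607842e-05,
        2.31738498e-04,  2.50397540e-03]), 'effort': array([ 6.62401508e-04, -5.31803763e+01, -3.52739775e+01,  7.08385091e-02,
        2.43275869e-02, -9.21829610e-05]), 'eef_pos': array([ 182.20982565, -518.6833646 ,  226.89484779]), 'eef_rot': array([-1.57196108e+00,  5.52714603e-05, -2.80378282e+00]), 'wrist_force': array([-0.55716308, -0.08325191,  0.50497873]), 'moment': array([-0.00537465,  0.05088824,  0.0294093 ]), 'finger_gap': 94.21862419244219}
scene [-511.32561252 -623.15561767 1089.22829282] [-2.27653438  0.01957233 -1.04588765] -0.061654778990332317
wash_bottle [(0.93, [423.2, 289.0], 871), (0.69, [342.2, 216.8], 291)]
drip_stand []
plain_bottle [(0.49, [385.8, 232.9], 167), (0.43, [339.1, 218.0], 273)]
wash_bottle [(0.71, [415.7, 300.7]), (0.61, [339.2, 219.5])]
bottle_cap [(0.65, [423.8, 270.8])]
spout_tip []
drip_stand []
drip_point []
plain_bottle [(0.68, [385.7, 233.1])]
top [ 174.10404303  -69.1530354  1550.95136678] [-2.96866957 -0.00573683 -1.5737221 ] -0.07799612838353821
wash_bottle [(0.95, [460.1, 246.5], 624), (0.65, [328.5, 176.9], 575)]
drip_stand [(0.84, [207.0, 174.3], 943)]
plain_bottle [(0.79, [389.7, 174.6], 402)]
wash_bottle [(0.57, [453.9, 243.8]), (0.56, [325.4, 182.5])]
bottle_cap [(0.59, [467.0, 241.8]), (0.56, [326.5, 167.5]), (0.54, [311.4, 180.0])]
spout_tip [(0.98, [463.1, 226.4])]
drip_stand [(0.88, [208.2, 168.8])]
drip_point [(0.67, [203.4, 189.0])]
plain_bottle [(0.85, [382.9, 178.1])]
```

View pics/scene0.png

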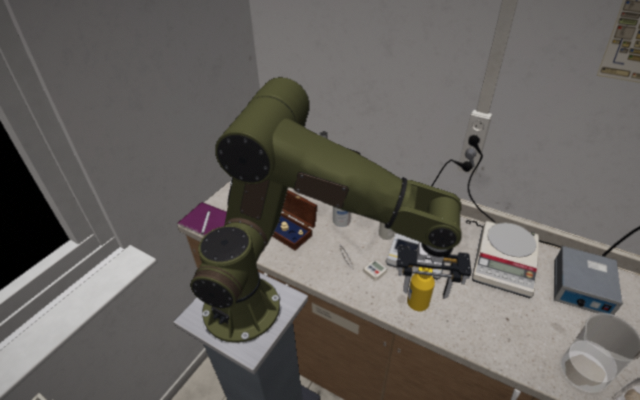

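View pics/top0.png

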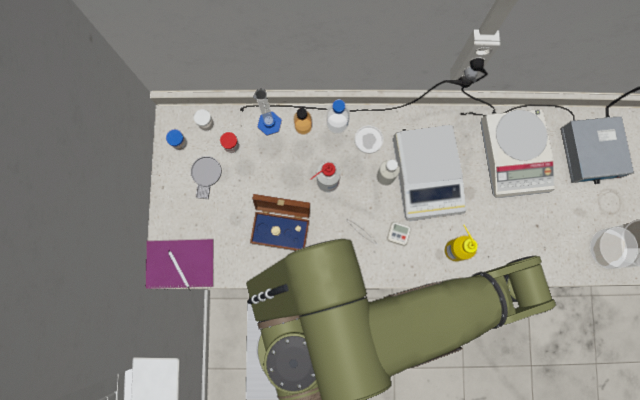

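```bash
python3 - <<'E'
import cv2
a=cv2.imread('pics/scene0.png')[140:380,260:580];cv2.imwrite('pics/sc.png',cv2.resize(a,None,fx=2.5,fy=2.5,interpolation=3))
a=cv2.imread('pics/top0.png')[120:300,160:500];cv2.imwrite('pics/tc.png',cv2.resize(a,None,fx=2.35,fy=2.35,interpolation=3))
E
```

```text
(no output)
```

View pics/tc.png

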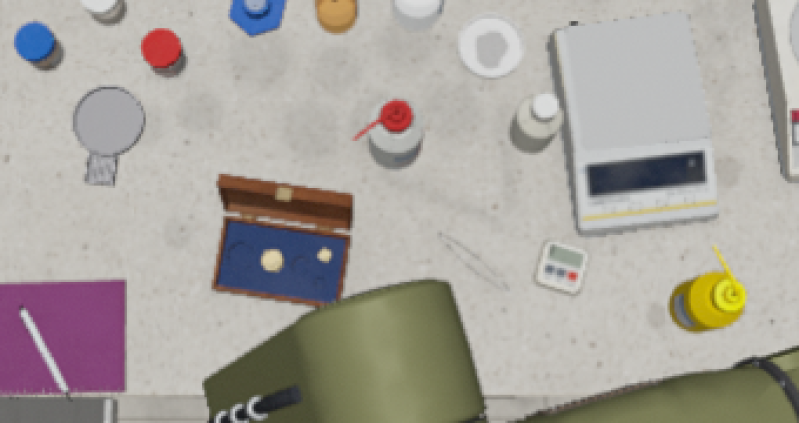

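```bash
python3 - <<'E'
from h import *
p=manip.camera('top')
for n,xy,z in [('cap',(329,169),169),('capb',(329,169),202),('spouttip',(311,180),176),('stand',(206.5,171),12),('trough end',(202.5,198),8),('drip',(203.4,189),4),('plaintop',(392,166),150),('box lid top',(282,198),60),('box',(282,232),0)]:
    print(n,atz(p,xy,z).round())
s=manip.read_state();print(Rm(s['eef_rot']).round(3))
w=manip.camera('wrist');save(w,'w0');print(Rm(s['eef_rot']).T@(np.array(w['origin'])-s['eef_pos']),(Rm(s['eef_rot']).T@Rm(w['orientation'])).round(2),w['intrinsics'])
E
```

```text
cap [514. -89. 169.]
capb [506. -89. 202.]
spouttip [481. -38. 176.]
stand [547. 297.  12.]
trough end [461. 308.   8.]
drip [491. 307.   4.]
plaintop [ 528. -272.  150.]
box lid top [451.  52.  60.]
box [354.  56.   0.]
[[-0.944  0.     0.331]
 [-0.331 -0.    -0.944]
 [-0.    -1.     0.   ]]
[ -79.96308574 -157.47719658    1.05246605] [[-0.    0.96  0.28]
 [-0.   -0.28  0.96]
 [ 1.   -0.    0.  ]] [[314.52438347   0.         321.94776933]
 [  0.         314.52438347 197.63527067]
 [  0.           0.           1.        ]]
```

Top view: the wash bottle (white body, red cap at about (329,169), spout tip (311,180)); the stand's saucer is at (206,171) with its trough towards the robot, ending at (203,198); the plain bottle's cap is at (392,166). The yellow bottle at (463,246) is the look-alike. I'll move to a higher viewing pose over the bottle.

```bash
cat >> h.py <<'E'
def plan(pos,jawyaw):
    s=manip.read_state();T=Rm(s['eef_rot']);a=np.radians(jawyaw)
    z=np.array([np.cos(a),np.sin(a),0]);y=np.array([0,0,-1.]);G=np.c_[np.cross(y,z),y,z]
    print('shift',(T.T@(np.array(pos,float)-s['eef_pos'])).round(1),'turn',np.degrees(R.from_matrix(T.T@G).as_rotvec()).round(1))
E
python3 - <<'E'
from h import *
plan([490,-60,390],33)
plan([182,-519,390],-70.7)
E
```

```text
shift [-442.4 -162.5 -331. ] turn [  -0.  -103.6    0. ]
shift [   0.3 -162.5   -0. ] turn [-0.   0.1  0. ]
```

```bash
python3 -m jog '[0,-42,0,0,0,0, 0,-84,0,0,-3,0, -10,-120,-10,0,-10,0, -442,-162,-331,0,-103,0, -442,-162,-331,0,-103,0, -442,-162,-331,0,-103,0, -442,-162,-331,0,-103,0, -442,-162,-331,0,-103,0, -442,-162,-331,0,-103,0, -442,-162,-331,0,-103,0]' 94
python3 - <<'E'
from h import *
plan([490,-60,390],33)
E
```

```text
clock: 1.93
eef_pos: [351.7, -263.3, 370.6]
eef_rot: [-1.57, -0.0, -1.748]
wrist_force: [0.5, -0.8, -0.6]
finger_gap: 93.9
shift [-224.6  -19.5  100.2] turn [ -0.  -43.2   0. ]
```

```bash
python3 -m jog '[-225,-20,100,0,-43,0, -225,-20,100,0,-43,0, -225,-20,100,0,-43,0, -225,-20,100,0,-43,0, -225,-20,100,0,-43,0, -225,-20,100,0,-43,0, -225,-20,100,0,-43,0, -225,-20,100,0,-43,0, -225,-20,100,0,-43,0]'
cat > look.py <<'E'
import sys
from h import *
w=manip.camera('wrist');save(w,sys.argv[1])
print(manip.read_state()['eef_pos'],w['origin'],w['shot'])
for t in sys.argv[2:]:
    print(t,[(round(d['score'],2),d['xy'],int(d['pixels'].sum())) for d in manip.masks_of(t,w)], 'TIP',[(round(d['score'],2),d['xy']) for d in manip.tip_of(t,w)])
import pickle;pickle.dump(w,open('pics/'+sys.argv[1]+'.pkl','wb'))
E
python3 look.py w1 wash_bottle bottle_cap spout_tip
```

```text
clock: 2.68
eef_pos: [490.3, -62.5, 390.0]
eef_rot: [-1.571, 0.0, -1.005]
wrist_force: [-0.8, -0.3, -0.6]
finger_gap: 94.0
[490.10569316 -62.89250959 390.12138383] [447.36851084   4.22495411 547.49748404] 5
wash_bottle [(0.79, [329.9, 186.9], 2394), (0.71, [120.3, 280.1], 424)] TIP [(0.74, [325.5, 170.9]), (0.69, [133.0, 285.6]), (0.64, [327.9, 201.7])]
bottle_cap [(0.8, [326.4, 187.7], 2414), (0.71, [118.7, 279.2], 423)] TIP [(0.91, [328.2, 203.1])]
spout_tip [(0.74, [124.0, 279.5], 455), (0.61, [477.4, 1.2], 440), (0.55, [328.3, 189.7], 2381)] TIP [(0.69, [328.6, 158.9])]
```

View pics/w1.png

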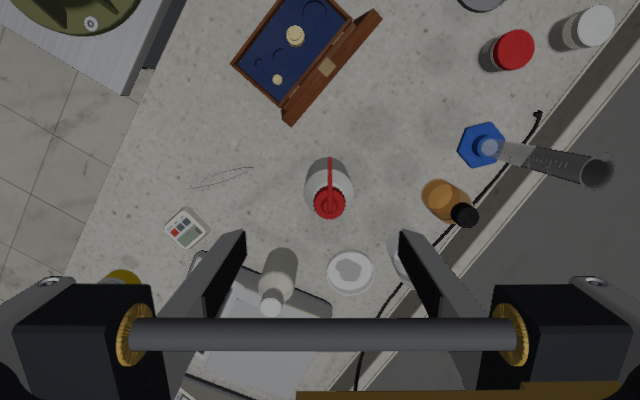

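```bash
python3 - <<'E'
from h import *
import pickle
w=pickle.load(open('pics/w1.pkl','rb'))
print(atz(w,(329,204),169),atz(w,(328.2,203.1),155),atz(w,(328.6,159),176))
print('base blue',atz(w,(481,146),10),[ (z,atz(w,(597,173),z).round()) for z in (150,200,250,300)])
print('box lid',[ (z,atz(w,(290,122),z).round()) for z in (0,40,80)],[ (z,atz(w,(378,14),z).round()) for z in (0,40,80)])
print('brown', [(z,atz(w,(465,215),z).round()) for z in (60,100)])
plan([518,-93,290],33)
E
```

```text
[517.43881976 -89.71889567 169.        ] [518.48426926 -92.72072103 155.        ] [485.46911732 -41.24086879 176.        ]
base blue [709.6783717   96.89211481  10.        ] [(150, array([793., 128., 150.])), (200, array([749., 113., 200.])), (250, array([706.,  97., 250.])), (300, array([663.,  82., 300.]))]
box lid [(0, array([414., -45.,   0.])), (40, array([417., -41.,  40.])), (80, array([419., -38.,  80.]))] [(0, array([445., 170.,   0.])), (40, array([446., 158.,  40.])), (80, array([446., 146.,  80.]))]
brown [(60, array([737., -13.,  60.])), (100, array([713., -11., 100.]))]
shift [ 40.4 100.3   7.2] turn [-0.  -0.6  0. ]
```

```bash
python3 -m jog '[40,100,7,0,0,0, 40,100,7,0,0,0, 40,100,7,0,0,0, 40,100,7,0,0,0, 40,100,7,0,0,0]'
python3 look.py w2 wash_bottle bottle_cap spout_tip
```

```text
clock: 3.45
eef_pos: [517.7, -92.4, 290.2]
eef_rot: [-1.572, 0.001, -1.005]
wrist_force: [-0.6, -0.0, 1.0]
finger_gap: 94.0
[517.99486244 -92.19517841 291.74113749] [474.88441029 -25.8243312  447.81901681] 6
wash_bottle [(0.8, [324.3, 177.9], 3759), (0.64, [81.0, 281.8], 101)] TIP [(0.8, [321.0, 152.9]), (0.58, [89.2, 298.7])]
bottle_cap [(0.78, [321.2, 178.3], 3743), (0.63, [79.0, 280.7], 52)] TIP [(0.96, [321.7, 190.2])]
spout_tip [(0.93, [325.2, 177.6], 3798), (0.52, [78.9, 279.4], 63)] TIP [(0.64, [325.7, 129.4])]
```

View pics/w2.png

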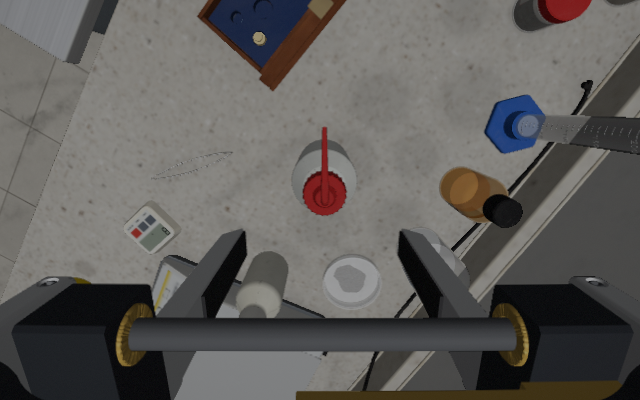

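```bash
python3 - <<'E'
from h import *
import pickle
a=pickle.load(open('pics/w1.pkl','rb'));b=pickle.load(open('pics/w2.pkl','rb'))
t=manip.camera('top');save(t,'t2')
print(tri([ray(a,(329,204)),ray(b,(324.5,193))]))
print(tri([ray(a,(328.2,203.1)),ray(b,(321.7,190.2))]))
print('tip',tri([ray(a,(329,158)),ray(b,(324.5,128))]))
for q,xy in ((a,(329,204)),(b,(324.5,193))): print([(z,atz(q,xy,z).round(1)) for z in (160,170)])
for q,xy in ((a,(329,158)),(b,(324.5,128))): print([(z,atz(q,xy,z).round(1)) for z in (176,)])
for n in ('wash_bottle','bottle_cap','spout_tip','drip_stand','drip_point'):print(n,[(round(d['score'],2),d['xy']) for d in manip.tip_of(n,t)])
E
```

```text
(array([512.25957556, -82.00330171, 198.45691689]), [0.5, 0.5])
(array([504.61269539, -73.56872601, 231.98746364]), [0.2, 0.2])
tip (array([484.52832492, -38.45124934, 186.26578628]), [0.5, 0.5])
[(160, array([519.1, -92. , 160. ])), (170, array([517.3, -89.5, 170. ]))]
[(160, array([518.3, -90.2, 160. ])), (170, array([516.8, -88. , 170. ]))]
[(176, array([485.2, -40. , 176. ]))]
[(176, array([485.3, -38.6, 176. ]))]
wash_bottle [(0.62, [454.9, 243.9])]
bottle_cap [(0.88, [467.8, 243.2])]
spout_tip [(0.61, [462.8, 224.6])]
drip_stand [(0.73, [206.3, 168.9])]
drip_point [(0.9, [204.8, 192.4])]
```

View pics/t2.png

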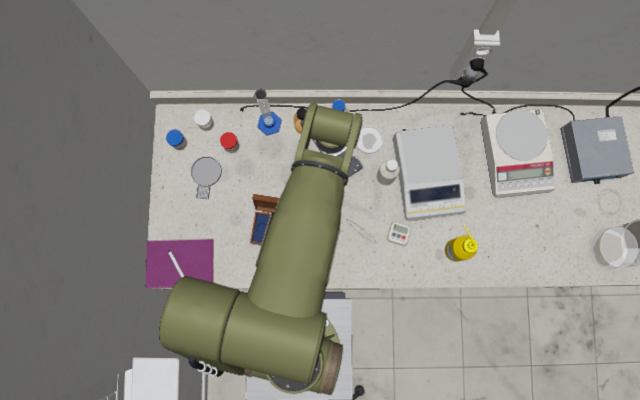

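```bash
python3 - <<'E'
from h import *
plan([517.5,-90,160],32.5)
E
```

```text
shift [ -2.  130.2   0.8] turn [-0. -0.  0.]
```

```bash
python3 -m jog '[-2,30,1,0,0,0, -2,60,1,0,0,0, -2,90,1,0,0,0, -2,115,1,0,0,0, -2,130,1,0,0,0, -2,130,1,0,0,0]' 94
python3 look.py w3
```

```text
clock: 4.6
eef_pos: [516.3, -89.6, 157.0]
eef_rot: [-1.574, 0.004, -1.004]
wrist_force: [0.4, -0.4, 0.0]
finger_gap: 93.7
[517.169826   -89.84236256 159.21541001] [474.07988    -23.24230882 314.82596503] 8
```

View pics/w3.png

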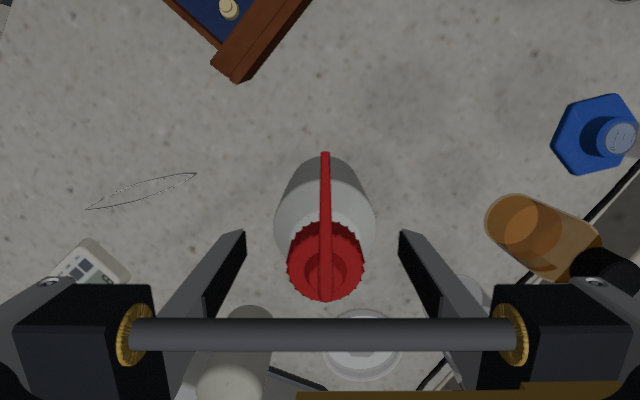

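The cap sits between the fingers (centre about (325,262)) with the spout straight up the picture. Checking the fore-aft offset before I close.

```bash
python3 - <<'E'
from h import *
import pickle
w=pickle.load(open('pics/w3.pkl','rb'))
# red cap disk outline
hsv=cv2.cvtColor(w['img'],cv2.COLOR_RGB2HSV);m=((hsv[...,1]>130)&((hsv[...,0]<8)|(hsv[...,0]>172))).astype(np.uint8)
m[:,:250]=0;m[:,400:]=0
for r in range(150,305,10):
    c=np.where(m[r])[0]; print(r,(c.min(),c.max()) if len(c) else None,end=' ')
print()
T=Rm(manip.read_state()['eef_rot']);P=manip.read_state()['eef_pos'];print(P)
for axis in ((517.5,-90),(516,-88),(519,-92)):
    for z in (147,169):
        print(axis,z,[proj(w,[axis[0]+20*np.cos(t),axis[1]+20*np.sin(t),z]).round() .tolist() for t in np.radians([122.5,212.5,302.5,32.5])])
E
```

```text
150 None 160 (np.int64(321), np.int64(329)) 170 (np.int64(321), np.int64(329)) 180 (np.int64(321), np.int64(329)) 190 (np.int64(321), np.int64(329)) 200 (np.int64(320), np.int64(330)) 210 (np.int64(320), np.int64(330)) 220 (np.int64(320), np.int64(330)) 230 (np.int64(302), np.int64(348)) 240 (np.int64(292), np.int64(356)) 250 (np.int64(289), np.int64(360)) 260 (np.int64(287), np.int64(363)) 270 (np.int64(287), np.int64(363)) 280 (np.int64(290), np.int64(360)) 290 (np.int64(298), np.int64(351)) 300 (np.int64(318), np.int64(332)) 
[517.169826   -89.84236256 159.21541001]
(517.5, -90) 147 [[324.0, 218.0], [290.0, 251.0], [324.0, 281.0], [359.0, 251.0]]
(517.5, -90) 169 [[325.0, 233.0], [286.0, 269.0], [324.0, 303.0], [363.0, 269.0]]
(516, -88) 147 [[324.0, 214.0], [290.0, 247.0], [324.0, 278.0], [358.0, 247.0]]
(516, -88) 169 [[324.0, 229.0], [285.0, 265.0], [324.0, 299.0], [363.0, 265.0]]
(519, -92) 147 [[325.0, 223.0], [290.0, 255.0], [325.0, 285.0], [359.0, 255.0]]
(519, -92) 169 [[325.0, 238.0], [286.0, 274.0], [325.0, 307.0], [363.0, 274.0]]
```

Prediction and picture agree within about 1–2 mm for a cap top at 169 mm, so I'll close and lift.

```bash
python3 -m jog '[0,0,0,0,0,0, 0,0,0,0,0,0, 0,0,0,0,0,0, 0,0,0,0,0,0, 0,0,0,0,0,0, 0,0,0,0,0,0]' 20 35
python3 -m jog '[0,-10,0,0,0,0, 0,-30,0,0,0,0, 0,-60,0,0,0,0, 0,-90,0,0,0,0, 0,-90,0,0,0,0]'
python3 look.py w4
```

```text
clock: 5.15
eef_pos: [517.7, -90.0, 160.5]
eef_rot: [-1.57, -0.0, -1.004]
wrist_force: [0.4, 1.1, 0.5]
finger_gap: 56.8
clock: 5.57
eef_pos: [519.2, -90.3, 256.6]
eef_rot: [-1.565, -0.006, -1.004]
wrist_force: [-1.1, -0.9, 0.1]
finger_gap: 24.3
[518.57062602 -90.1617768  253.7004373 ] [474.78208057 -23.37123852 413.65716459] 9
```

View pics/w4.png

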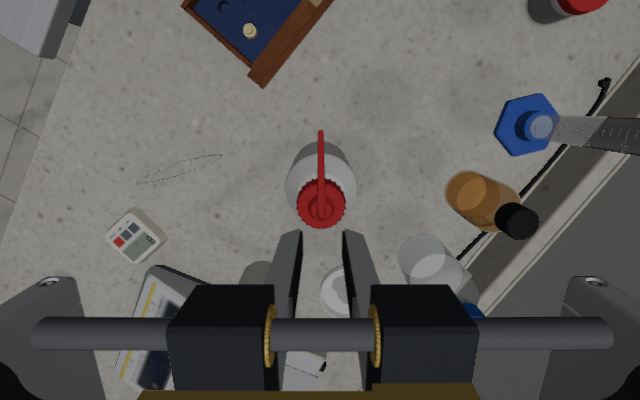

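The fingers were still at 57 mm when I lifted (I should have checked), so the bottle stayed on the worktop. It's still upright with its cap at (321,203). I'll reopen and measure it again.

```bash
python3 -m jog '[0,0,0,0,0,0, 0,0,0,0,0,0, 0,0,0,0,0,0, 0,0,0,0,0,0, 0,0,0,0,0,0, 0,0,0,0,0,0, 0,0,0,0,0,0, 0,0,0,0,0,0]' 94
python3 look.py w5 bottle_cap
cat > fit.py <<'E'
import sys,pickle
from h import *
w=pickle.load(open('pics/%s.pkl'%sys.argv[1],'rb'))
hsv=cv2.cvtColor(w['img'],cv2.COLOR_RGB2HSV);m=((hsv[...,1]>130)&((hsv[...,0]<8)|(hsv[...,0]>172))).astype(np.uint8)
m[:,:250]=0;m[:,400:]=0;m[:100]=0
rows=[]
for r in range(400):
    c=np.where(m[r])[0]
    if len(c): rows.append((r,c.min(),c.max(),len(c)))
rows=np.array(rows);tip=(rows[:3,1:3].mean(),rows[0,0])
wd=rows[:,2]-rows[:,1];i=wd.argmax();bot=rows[-1,0]
print('tip px',tip,'bottom',bot,'widest',rows[i])
best=None
from scipy.optimize import minimize
def f(v):
    q=np.array([proj(w,[v[0]+20*np.cos(t),v[1]+20*np.sin(t),169]) for t in np.linspace(0,6.28,60)])
    cm=(rows[i,1]+rows[i,2])/2
    return (q[:,1].max()-bot)**2+((q[:,0].min()+q[:,0].max())/2-cm)**2
r=minimize(f,[517,-89],method='Nelder-Mead');t=atz(w,tip,177)
d=t[:2]-r.x;print('axis',r.x,'tip',t,'len',np.hypot(*d),'yaw',np.degrees(np.arctan2(d[1],d[0])),r.fun)
E
python3 fit.py w3; python3 fit.py w5
```

```text
clock: 6.28
eef_pos: [517.6, -89.9, 250.0]
eef_rot: [-1.571, 0.0, -1.004]
wrist_force: [0.5, -0.2, 0.4]
finger_gap: 71.1
[517.6552468  -89.96156041 250.09910198] [474.61625453 -23.36014843 407.55557759] 10
bottle_cap [(0.7, [323.5, 191.4], 4865)] TIP [(0.94, [319.3, 204.7])]
tip px (np.float64(324.6666666666667), np.int64(152)) bottom 301 widest [262 286 364  79]
axis [517.06815797 -88.83182957] tip [484.44584778 -38.23472651 177.        ] len 60.20200960842258 yaw 122.8117617355467 1.0209644671407388e-08
tip px (np.float64(322.6666666666667), np.int64(133)) bottom 233 widest [205 298 347  50]
axis [517.0963609  -89.27367204] tip [484.51372718 -37.97946749 177.        ] len 60.76778292370615 yaw 122.42415459484266 2.7557318217064424e-09
```

View pics/w5.png

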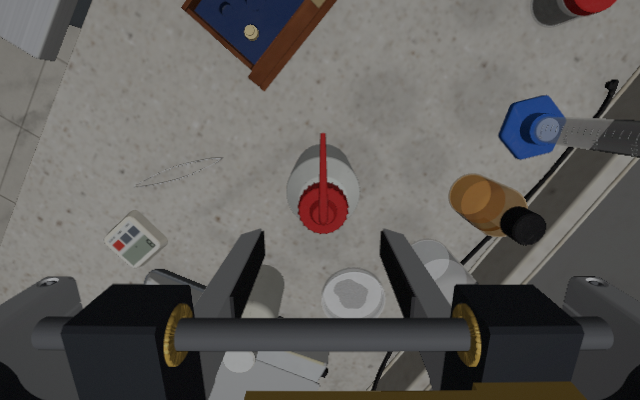

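The bottle hasn't moved (axis (517,−89), spout yaw 122.5°). Descending again, then waiting until the fingers really close.

```bash
python3 -m jog '[0,30,0,0,0,0, 0,60,0,0,0,0, 0,80,0,0,0,0, 0,90,0,0,0,0, 0,90,0,0,0,0]' 75
python3 -m jog '[0,0,0,0,0,0, 0,0,0,0,0,0, 0,0,0,0,0,0, 0,0,0,0,0,0, 0,0,0,0,0,0, 0,0,0,0,0,0, 0,0,0,0,0,0, 0,0,0,0,0,0, 0,0,0,0,0,0, 0,0,0,0,0,0]' 20 35
```

```text
clock: 6.85
eef_pos: [517.0, -89.8, 158.4]
eef_rot: [-1.573, 0.002, -1.004]
wrist_force: [0.4, -0.0, -0.8]
finger_gap: 75.4
clock: 7.68
eef_pos: [517.9, -90.0, 160.6]
eef_rot: [-1.57, -0.001, -1.004]
wrist_force: [1.0, 0.8, 5.0]
finger_gap: 39.3
```

```bash
python3 -m jog '[0,0,0,0,0,0, 0,-10,0,0,0,0, 0,-30,0,0,0,0, 0,-55,0,0,0,0, 0,-80,0,0,0,0, 0,-95,0,0,0,0, 0,-100,0,0,0,0, 0,-100,0,0,0,0]'
python3 - <<'E'
from h import *
plan([490,180,260],60)
E
python3 look.py w6
```

```text
clock: 8.35
eef_pos: [517.7, -90.0, 260.9]
eef_rot: [-1.57, -0.001, -1.004]
wrist_force: [-0.4, -0.3, -4.0]
finger_gap: 39.3
shift [-242.6    0.8  121.7] turn [ -0.  -27.5   0.1]
[517.37663035 -89.94125843 259.62643016] [474.48872705 -23.36629191 418.36468943] 11
```

View pics/w6.png

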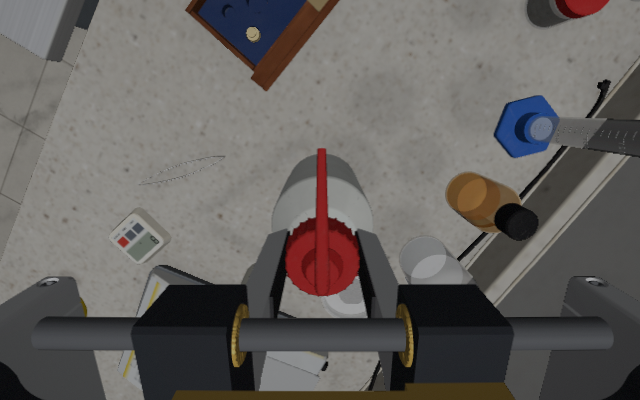

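Gripped and lifted (3–4 N weight on the wrist, spout still straight up the picture). Carrying it towards the stand.

```bash
python3 -m jog '[-12,0,6,0,-2,0, -36,0,18,0,-5,0, -66,0,33,0,-9,0, -96,0,48,0,-13,0, -128,0,64,0,-17,0, -160,0,80,0,-20,0, -190,0,95,0,-23,0, -220,0,110,0,-26,0, -238,0,119,0,-27,0, -242,0,121,0,-27,0]'
python3 look.py w7 drip_stand drip_point
```

```text
clock: 9.23
eef_pos: [488.3, 182.4, 258.7]
eef_rot: [-1.572, 0.002, -0.527]
wrist_force: [0.6, -0.5, -3.6]
finger_gap: 39.5
[488.60984585 181.42528671 258.7545162 ] [419.39486301 221.68484283 416.33911906] 12
drip_stand [(0.79, [414.8, 159.1], 5567)] TIP [(0.87, [419.2, 164.8])]
drip_point [(0.91, [416.2, 159.5], 5676)] TIP [(0.88, [402.5, 122.9])]
```

View pics/w7.png

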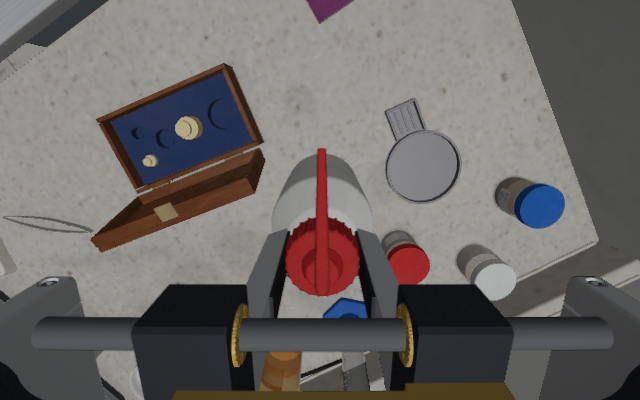

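```bash
cat > stand.py <<'E'
import sys,pickle
from h import *
from scipy.optimize import minimize
def fit(w,thr=0):
    M=manip.masks_of('drip_stand',w)[0]['pixels'].astype(np.uint8)
    def ren(v):
        a=v[2];u=np.array([np.cos(a),np.sin(a)]);n=np.array([-u[1],u[0]]);im=np.zeros(M.shape,np.uint8)
        t=np.linspace(0,2*np.pi,72)
        for z in (0,12):
            c=np.array([proj(w,[v[0]+49*np.cos(k),v[1]+49*np.sin(k),z]) for k in t])
            r=np.array([proj(w,[*(v[:2]+u*A+n*B),z]) for A,B in ((0,-20),(88,-20),(88,20),(0,20))])
            for q in (c,r): cv2.fillPoly(im,[np.round(q*16).astype(np.int32)],1,shift=4)
        return im
    f=lambda v:1-(ren(v)&M).sum()/(ren(v)|M).sum()
    b=min((minimize(f,[x0,y0,a],method='Nelder-Mead',options=dict(initial_simplex=[[x0,y0,a],[x0+8,y0,a],[x0,y0+8,a],[x0,y0,a+.15]])) for x0,y0,a in ((547,297,3.0),(540,300,3.1))),key=lambda r:r.fun)
    im=w['img'].copy();cs,_=cv2.findContours(ren(b.x),0,1);cv2.drawContours(im,cs,-1,(0,255,0),1)
    print('centre',b.x[:2],'yaw',np.degrees(b.x[2]),'1-IoU',b.fun);return im
if __name__=='__main__':
    for n,c in (('top','top'),('wrist','wrist')):
        w=manip.camera(c);im=fit(w);cv2.imwrite('pics/fit_%s_%s.png'%(n,sys.argv[1]),im[:,:,::-1])
        pickle.dump(w,open('pics/s%s%s.pkl'%(n,sys.argv[1]),'wb'))
E
python3 stand.py a
```

```text
centre [556.01604057 305.89665614] yaw 167.2464949652761 1-IoU 0.9504643962848297
centre [549.25954147 297.69506482] yaw 173.9829566554688 1-IoU 0.037120948065528014
```

View pics/fit_wrist_a.png

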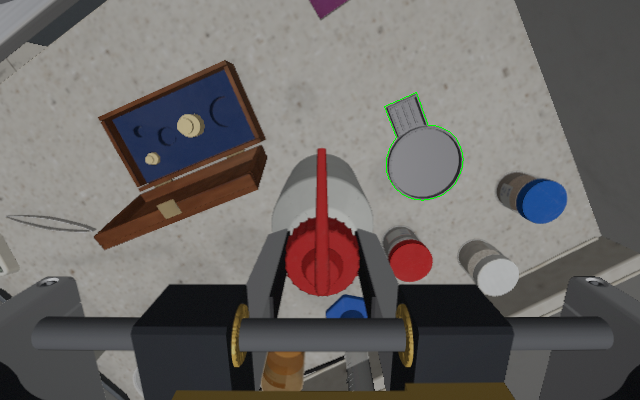

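The fit matches the picture well: saucer centre (549,298), trough yaw 174°. The top view gave (547,297) and 173°. Moving above it.

```bash
python3 - <<'E'
from h import *
plan([549.3,297.5,215],84)
E
```

```text
shift [ -9.4  45.1 132.7] turn [  0.  -24.6   0. ]
```

```bash
python3 -m jog '[-1,0,12,0,-2,0, -3,0,36,0,-6,0, -5,0,62,0,-10,0, -6,5,85,0,-15,0, -8,15,105,0,-19,0, -9,25,120,0,-22,0, -9,35,130,0,-24,0, -9,42,133,0,-25,0, -9,45,133,0,-25,0, -9,45,133,0,-25,0]'
python3 look.py w8
python3 -c "
from h import *
plan([549.3,297.5,215],84)"
```

```text
clock: 10.52
eef_pos: [549.3, 298.0, 214.3]
eef_rot: [-1.572, 0.001, -0.097]
wrist_force: [-1.2, 0.8, -3.4]
finger_gap: 39.4
[549.45397431 297.91469401 215.24278812] [469.64383903 304.79619766 371.94279231] 15
shift [-0.1  0.2 -0.4] turn [ 0.   0.4 -0. ]
```

View pics/w8.png

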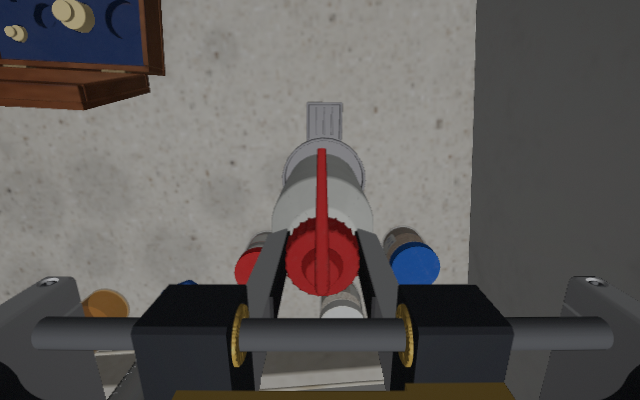

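```bash
python3 - <<'E'
from h import *
import pickle
w=pickle.load(open('pics/w8.pkl','rb'))
c=np.array([549.3,297.6]);a=np.radians(174);u=np.array([np.cos(a),np.sin(a)]);n=np.array([-u[1],u[0]])
print('end corners',[proj(w,[*(c+88*u+s*20*n),12]).round(1) for s in (1,-1)],'rim top',proj(w,[*(c+49*u),12]),'rim sides',[proj(w,[*(c+49*s*n),12]).round(1) for s in (1,-1)])
print([atz(w,p,12).round(1) for p in ((307,102),(342,102))])
E
```

```text
end corners [array([305.2, 100.3]), array([341.7, 100.6])] rim top [323.14837695 136.50157837] rim sides [array([280.9, 178.6]), array([364.6, 179.3])]
[array([461.7, 288.7,  12. ]), array([465.4, 326.9,  12. ])]
```

Picture and fit agree within about 2 mm, and the trough's end is centred under the spout at (324,102). Lowering.

```bash
python3 -m jog '[1,10,0,0,0,0, 1,22,0,0,0,0, 1,33,0,0,0,0, 1,42,0,0,0,0, 1,46,0,0,0,0, 1,48,0,0,0,0, 1,48,0,0,0,0, 1,48,0,0,0,0]'
```

```text
clock: 11.23
eef_pos: [550.6, 298.3, 167.5]
eef_rot: [-1.571, -0.0, -0.096]
wrist_force: [0.4, 0.3, -2.7]
finger_gap: 39.4
```

```bash
python3 -m jog '[0,1,0,0,0,0, 0,2,0,0,0,0, 0,3,0,0,0,0, 0,3,0,0,0,0, 0,3,0,0,0,0]'
```

```text
clock: 11.65
eef_pos: [550.7, 298.3, 164.6]
eef_rot: [-1.57, -0.001, -0.096]
wrist_force: [0.2, 0.6, 1.6]
finger_gap: 39.6
```

```bash
python3 look.py w9; python3 -m jog '[0,0,0,0,0,0, 0,0,0,0,0,0]'
```

```text
[550.67087883 298.34498209 164.60430656] [470.70739773 304.87712052 322.05220342] 16
clock: 11.87
eef_pos: [550.7, 298.4, 164.6]
eef_rot: [-1.57, -0.001, -0.096]
wrist_force: [-0.7, 0.3, 3.7]
finger_gap: 39.4
```

View pics/w9.png

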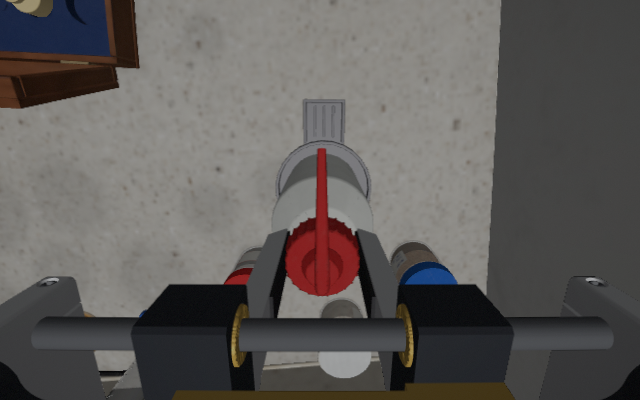

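The bottle stands centred in the saucer with its spout (column 322) over the trough (304–345), and the wrist now feels support. Releasing.

```bash
python3 -m jog '[0,0,0,0,0,0, 0,0,0,0,0,0, 0,0,0,0,0,0, 0,0,0,0,0,0, 0,0,0,0,0,0, 0,0,0,0,0,0, 0,0,0,0,0,0, 0,0,0,0,0,0]' 80
python3 look.py w10
```

```text
clock: 12.53
eef_pos: [550.5, 298.2, 164.1]
eef_rot: [-1.571, 0.0, -0.096]
wrist_force: [0.6, -0.3, -0.1]
finger_gap: 79.7
[550.49350121 298.23021519 164.13519682] [470.6678718  304.81679788 321.62444086] 17
```

View pics/w10.png

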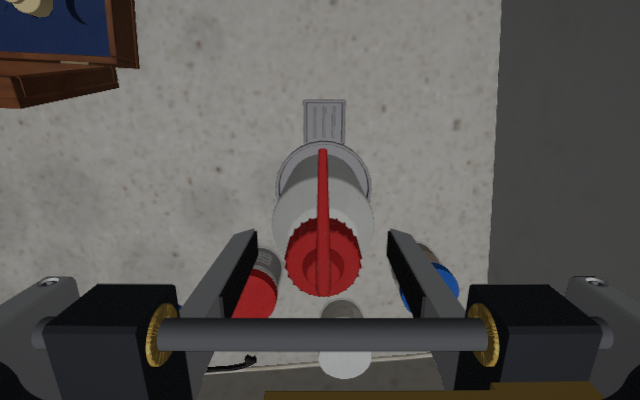

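Fingers are clear (80 mm) and the bottle didn't move. Retreating upwards, then checking from the wrist and top cameras.

```bash
python3 -m jog '[0,-20,0,0,0,0, 0,-55,0,0,0,0, 0,-95,0,0,0,0, 0,-135,0,0,0,0, 0,-170,0,0,0,0, 0,-180,0,0,0,0, 0,-180,0,0,0,0]'
python3 look.py w11 drip_point spout_tip bottle_cap
python3 - <<'E'
from h import *
plan([400,100,350],60)
E
```

```text
clock: 13.17
eef_pos: [550.9, 298.4, 347.3]
eef_rot: [-1.568, -0.005, -0.096]
wrist_force: [0.3, 0.2, -0.9]
finger_gap: 80.1
[550.61583721 298.26888603 344.31735578] [470.32538273 304.67248888 504.43944889] 18
drip_point [(0.86, [321.0, 127.8], 1507)] TIP [(0.63, [321.6, 115.5])]
spout_tip [(0.89, [320.2, 168.6], 2891)] TIP [(0.9, [323.2, 125.5])]
bottle_cap [(0.82, [320.7, 169.5], 2920)] TIP [(0.69, [321.1, 180.2])]
shift [-130.7   -6.8 -211.7] turn [ 0.1 24.5 -0.1]
```

View pics/w11.png

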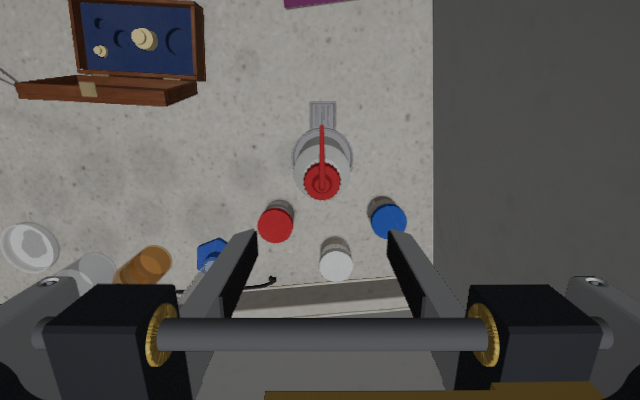

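The wrist view shows the bottle centred in the saucer (cap (322,180), spout tip (322,126) over the trough). I'll clear the top camera's view.

```bash
python3 -m jog '[-125,0,-30,0,0,0, -125,0,-30,0,0,0, -125,0,-60,0,0,0, -130,0,-300,0,24,0, -130,0,-300,0,24,0, -130,0,-300,0,24,0, -130,0,-300,0,24,0, -130,0,-300,0,24,0, -130,0,-300,0,24,0, -130,0,-300,0,24,0]'
python3 - <<'E'
from h import *
import pickle
t=manip.camera('top')
im=cv2.resize(t['img'][120:300,160:500],None,fx=2.35,fy=2.35,interpolation=3);cv2.imwrite('pics/t3.png',im[:,:,::-1])
for n in ('spout_tip','drip_point','bottle_cap','plain_bottle'):print(n,[(round(d['score'],2),d['xy']) for d in manip.tip_of(n,t)])
w=pickle.load(open('pics/w11.pkl','rb'))
c=np.array([550.3,298]);a=np.radians(174);u=np.array([np.cos(a),np.sin(a)])
tip=atz(w,(322,126),180);cap=atz(w,(322,182),173);d=(tip-cap)[:2]
print('tip',tip,'cap',cap,'yaw',np.degrees(np.arctan2(d[1],d[0])),'drip',c+65*u,'tip-drip',tip[:2]-c-65*u)
E
```

```text
clock: 14.35
eef_pos: [391.2, 7.4, 344.0]
eef_rot: [-1.572, -0.001, -0.52]
wrist_force: [-0.1, 0.9, 0.1]
finger_gap: 80.0
spout_tip [(0.68, [190.2, 177.3]), (0.66, [462.2, 225.5])]
drip_point [(0.87, [203.1, 189.4])]
bottle_cap [(0.98, [467.2, 242.5]), (0.95, [189.6, 157.4])]
plain_bottle [(0.88, [386.6, 176.7])]
tip [489.67127833 303.60641997 180.        ] cap [549.06343364 297.90274509 173.        ] yaw 174.51447103656903 drip [485.6560768  304.79435011] tip-drip [ 4.01520153 -1.18793014]
```

View pics/t3.png

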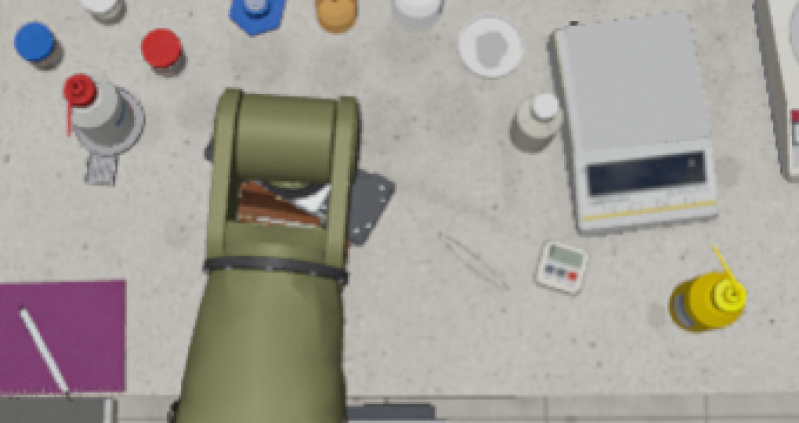

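```bash
python3 -m jog '[0,0,0,0,0,0, 0,0,0,0,0,0, 0,0,0,0,0,0]'
python3 - <<'E'
from h import *
t=manip.camera('top')
print('top: tip',atz(t,(190,177.5),180).round(),'cap',atz(t,(194,158),169).round())
print(manip.read_state()['wrist_force'])
manip.sign_off()
E
```

```text
clock: 14.85
eef_pos: [392.4, 12.8, 344.0]
eef_rot: [-1.571, 0.0, -0.514]
wrist_force: [0.3, -0.6, 0.6]
finger_gap: 80.2
top: tip [488. 304. 180.] cap [548. 298. 169.]
[0.09970646 0.72309942 0.13080117]
the job is handed in; nothing more can be done
```

The wash bottle (white body, red cap) is standing in the drip stand's saucer with its spout out along the trough. I let go of it, moved the arm clear and handed the job in at about 15 s.

**Last checks:**
- **Spout direction:** the wrist view after release puts it at 174.5°, against 174° for the trough. The top view gives about the same (174°).
- **Spout tip:** about 4 mm from the trough's middle by the wrist view. The top view's position agrees within about 2 mm.
- **Seating:** the wrist force changed from −2.7 N to between +1.6 and +3.7 N, with the tool 4 mm higher than when I gripped the bottle on the worktop. That matches the 4 mm saucer floor.
- **Upright and at rest:** I judged this only by eye. The bottle looked upright and had not moved on release. I did not measure the tilt.
- **Plain bottle:** it looked unmoved in the last top view, also by eye.

**What went wrong or disagreed:**
- **First grasp:** I lifted before the fingers had closed, so they came up empty. The bottle had not moved, and the second grasp held.
- **Cap height:** triangulating from two wrist views gave 198 mm for the cap's top instead of 169 mm, because the viewpoints were too close together. I relied on the 169 mm given, which a closer wrist view matched within 2 mm.
- **Stand fit:** one automatic fit from the top camera failed because the arm was in the way, so I used the wrist-camera fit.

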